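# Weight down a freshly glued turntable deck

## Robot

A 6-joint arm with a two-finger parallel gripper is mounted at the origin on the work surface. World frame = base frame: x ahead of the robot, y to its left, z up, the work surface at z = 0. Lengths are in mm, angles in rad, forces in N, time in s.
With the tool pointing down it reaches from about 350 to 775 mm from the base axis. Payload 7.3 kg.
Tool frame: the origin (TCP) lies on the centre line of the jaws, within the pads' length; the fingertips stand 14 mm ahead of it and the grasp point (between the pads) lies 5 mm behind it; z points along the fingers, y is the line along which they close (so a half turn about z gives the same grasp; the last joint's range is limited). The gripper opens to 92 mm and grips with 3 to 60 N. Pads are 19 mm wide; open, the fingers measure 130 mm over their backs; the gripper's body (75 mm by 190 mm) begins 47 mm behind the grasp point.
Start: joints at [-1.256, 0.342, 1.524, -0, 1.275, -0.146], TCP at [233.473, -470.249, 240.741] pointing down, gripper open.
Joint ranges: [-2.53, 2.53], [-0.77, 2.02], [0.04, 2.7], [-1, 4.14], [0.28, 2.66], [-3.11, 3.11]. Speed limits (rad/s): [2.57, 2.57, 3.14, 3.14, 3.14, 3.14].

## Interface

Orientations are given as [roll, pitch, yaw] about the fixed x, y, z axes, in that order (R = Rz(yaw) Ry(pitch) Rx(roll)).
In Python, from plant import get_obs, capture, bot, spot_in, trace, pinpoint gives the robot as it stands.
- The arm moves only by the tool play_rows, never from a script. Its argument "rows" is a list of rows, each a list of 2 entries, a list of its own where there are three numbers: the shift along the world's x, y, z in units of 3 cm (1.0 is 3 cm), then the turn, a rotation vector about the world's x, y, z in units of 8 degrees (1.0 is 8 degrees). A call has 1 to 12 rows; each row shifts and turns the commanded pose from where the row before left it; what a row does not reach is not made up. A row lasts 1/8 s, in which the tool goes at most 62.5 mm and 10.7 degrees, less where a joint would pass 70% of its speed; a pose out of reach is approached as far as the arm can. A call with a number of a shift or a turn outside -1 to 1 is refused whole. A call with a gripper value outside its range is refused whole. "hand" is the opening, from -1 (shut) to 1 (fully open), set as the call begins (left out, the last holds). The fingers move at their own pace and stop on an object; the grip force is fixed at half the most. Time passes only in rows, so rows that do not move let the fingers close. It gives the time, the measured TCP pose, the force, the opening and the grip force at its end, in the units of the state.
- get_obs(): the state, without advancing time (a new reading comes with each control period).
- capture(name): name is "scene" or "top"; returns a dict with "frame" (420x560x3 uint8, red, green, blue), "fov_y" (degrees; the focal length in pixels is half the picture's height over the tangent of half this angle, whatever the lens; pixels are square), "cx", "cy" (the principal point, pixels), "rvec" (rotation vector, rad) and "tvec" (3), from world to camera coordinates, as OpenCV has them. Camera axes: x right, y down, z forward; pixel columns grow to the right and rows downward; lengths in mm; the calibration is good to about 2 mm. A picture is of the moment at which its call begins. There is no depth.
- bot.close_job(): hands the job in; it is judged then, once.
Trained networks look in the newest picture that a camera, given by its name, has taken for a name from the list of things; names that differ only in an ending like _2 or _b are one class to them, and where a whole thing is asked for, a point or a joint stands for the part that bears it (a point fixed in the world has none). Each returns a list of dicts, best first, with "p" (0 to 1); they miss things now and then, are a little off and sometimes report something else, mostly with a low value. They report only what shows in the picture. A call takes as long as a camera call. They do not tell look-alikes from the thing itself.
- spot_in(query, camera): "at" ([row, column] in pixels, amid what is visible of it).
- trace(query, camera): "mask" (420x560 bool, what is visible of it) and "at" ([row, column] in pixels, amid what is visible of it).
- pinpoint(query, camera): "at" ([row, column] in pixels: a listed point, or the origin of a listed thing).
The state is a dict: "time": time; "joint_positions": joint angles; "dq": joint speeds; "tau": joint torques, N m; "tool_pos": TCP position; "tcp_rot": TCP orientation; "contact_force": force on the tool from outside, world axes, zero at the start; "moment": the same for the moment, N m; "grip_width": finger opening in mm; "finger_force": force on a finger pad.
Only numpy, scipy, OpenCV 4.12 (cv2) and the standard library are available. Lean on these libraries where they do the work, as an engineer would, in place of code of your own. Each camera call takes 0.05 s, during which the arm holds its last target. There are 200 camera calls.

## Task

The round plywood deck has just been glued to its round metal plate: without lifting or tipping it, first push the plate along the mat until it is fully inside the taped circle and leave it there. Then set the large steel disc weight flat on the centre of the deck; after that take the small plain disc weight out of the rack, lay it flat on the mat and let go, take it again by its rim, and set it flat and centred on the large weight. Put the weights down gently, do not drop them onto the work, and leave everything else where it is.

Things in the scene. Friction and masses are not known exactly. Their poses are not given: they have to be found in the camera images.
- plate: round aluminium glue plate, 130 mm diameter, 12 mm thick, loose on the mat, about 0.5 kg, with a round plywood deck (92 mm diameter, 6 mm thick) glued concentrically on top, so the deck's top is 18 mm above the mat. Origin: centre of the underside; z up.
- bay: circle of white tape on the mat (no thickness), inner diameter 170 mm, outer 182 mm. Origin: its centre, at mat height.
- big: large plain steel disc weight, 62 mm diameter, 18 mm thick, about 0.42 kg, lying flat on the mat. Origin: centre of the underside; z is its axis.
- small: small plain steel disc weight, 48 mm diameter, 14 mm thick, about 0.2 kg. At the start it stands on edge in one of the rack's two pockets, centre 30 mm above the mat. Origin: centre of the disc; its x axis is the disc's axis (level while it stands in the rack, vertical when it lies flat).
- rack: fixed light wooden block, 150 mm (x) by 78 mm (y), 22 mm high, with two pockets open at the top at x = -35 and +35 mm, each 17 mm (x) by 55 mm (y) and 16 mm deep, one holding the small weight and the other a spoked wheel, either way round. Origin: centre of the underside.
- wheel: bystander: spoked model locomotive wheel, 48 mm diameter, 12 mm thick, standing on edge in the other pocket of the rack. Origin: its centre; x is its axis.
- loco_body: bystander: black model locomotive body, about 250 mm long (y) by 70 mm, 95 mm high, at the back of the mat. Origin: centre of the underside.
- paint_jar: bystander: small glass paint jar, 36 mm diameter, 45 mm high. Origin: centre of the underside.
- dome: bystander: small brass boiler dome, 32 mm diameter, 28 mm high. Origin: centre of the underside.
- screwdriver: bystander: screwdriver 160 mm long lying along its x axis. Origin: on its underside.
- coupling_rod: bystander: flat steel coupling rod, 128 mm long (y), 18 mm wide, 6 mm thick. Origin: centre of the underside.
Things that resemble listed ones, but are neither listed nor needed, are in the scene too. Of the things like the plate, leave any that is red; of the rest the larger one is meant.

How it is judged (in metres and radians):
On the way, in this order (a step that is already met when the one before it is completed fails the run):
1. the plate has been pushed fully inside the taped circle and left there at rest (horizontal distance between plate and bay below 0.022 m and linear speed of plate below 0.01 m/s and contact force between the fingers and plate below 0.05 N), for 0.2 s.
2. the large weight lies released on the centre of the deck (horizontal distance between plate and bay below 0.022 m and horizontal distance between big and plate below 0.01 m and z of big in the frame of plate between 0.014 and 0.022 m and contact force between the fingers and big below 0.05 N), for 0.2 s.
3. the small weight lies flat on the mat, let go ((angle between small's own x axis and vertical below 0.12 rad or angle between small's own x axis and vertical above 3.02 rad) and height (world z) of small below 0.012 m and contact force between the fingers and small below 0.05 N and linear speed of small below 0.02 m/s), for 0.2 s.
At the end, for the whole second after the job is handed in: The plate is fully inside the taped circle (centres within 22 mm); the large weight lies flat on the deck within 10 mm of its centre, the small weight lies flat on the large one within 10 mm of its centre; all released and at rest (all of step 2 and (angle between small's own x axis and vertical below 0.12 rad or angle between small's own x axis and vertical above 3.02 rad) and angle between big's own z axis and vertical below 0.1 rad and horizontal distance between small and big below 0.01 m and z of small in the frame of plate between 0.039 and 0.048 m and contact force between the fingers and small below 0.05 N and linear speed of each of plate, big, small below 0.02 m/s); the robot touches nothing.
It fails at once if the plate is lifted (more than 6 mm) or tipped (more than 0.1 rad) (height (world z) of plate above 0.006 m or angle between plate's own z axis and vertical above 0.1 rad).
It fails at once if the large weight is let go more than 12 mm above the deck (horizontal distance between big and plate below 0.06 m and z of big in the frame of plate above 0.03 m and contact force between the fingers and big below 0.02 N).
It fails at once if the small weight is let go more than 12 mm above the large one (horizontal distance between small and plate below 0.06 m and z of small in the frame of plate above 0.055 m and contact force between the fingers and small below 0.02 N).
It fails at once if a bystander is moved by more than 25 mm (distance of any of wheel, loco_body, paint_jar, dome, screwdriver, coupling_rod from where it was at the start of the episode above 0.025 m).
It also fails if it takes over 72 s, if anything falls off the work surface, if the arm or the gripper's body presses on something with over 40 N, if the wrist force passes 120 N, or if a joint passes its speed limit or range.

## Working session

There is one attempt and no reset: what is moved stays moved. The work goes in short steps, Python scripts to look and compute and a tool call to move; the robot and the scene stay as the last step left them, time stands still between calls to the robot, and variables do not carry over. Pictures are saved under pics/ and viewed, at most 10 in all, crops included, and the job is handed in when it is done.

Besides the shell and the picture viewer there is one more tool, called after "Call:" by a JSON object that holds its "api" and its "payload". play_rows: Moves the arm, as the interface text tells. Shifts and turns lie within -1 to 1; 1 stands for 3 cm of shift or 8 degrees of turn. Its arguments: {"type":"object","properties":{"rows":{"type":"array"},"hand":{"type":"number"}},"required":["rows"]}

```bash
mkdir -p pics; ls
cat > h.py <<'E'
import numpy as np, cv2
from plant import get_obs, capture, bot, spot_in, trace, pinpoint
def cam(c):
    f=210/np.tan(np.radians(c["fov_y"])/2); K=np.array([[f,0,c["cx"]],[0,f,c["cy"]],[0,0,1.]])
    R=cv2.Rodrigues(np.array(c["rvec"],float))[0]; return K,R,np.array(c["tvec"],float).ravel()
def w(c,at,z):  # pixel row,col -> world at height z
    K,R,t=cam(c); d=R.T@np.linalg.solve(K,[at[1],at[0],1.]); o=-R.T@t
    return (o+d*(z-o[2])/d[2])
def px(c,p):
    K,R,t=cam(c); q=K@(R@np.array(p,float)+t); return q[1]/q[2],q[0]/q[2]
def save(c,n): cv2.imwrite("pics/"+n+".png",cv2.cvtColor(c["frame"],cv2.COLOR_RGB2BGR))
E
python3 - <<'E'
from h import *
np.set_printoptions(precision=1,suppress=True)
H=dict(plate=0,bay=0,big=0,small=30,rack=0,wheel=30,loco_body=0,paint_jar=0,dome=0,screwdriver=0,coupling_rod=0)
for n in ("scene","top"):
    c=capture(n); save(c,n+"0"); K,R,t=cam(c); print(n,-R.T@t,K[0,0],c["frame"].shape)
    for q,z in H.items():
        for r in pinpoint(q,n)[:4]: print(q,round(r["p"],2),np.round(r["at"]),w(c,r["at"],z)[:2])
E
```

```text
pics
scene [880.3 285.1 791.5] 438.15348476407456 (420, 560, 3)
plate 0.73 [140. 254.] [ 396.5 -310.5]
plate 0.65 [124. 308.] [ 259.9 -256.1]
plate 0.59 [181. 217.] [ 544.8 -274.9]
big 0.84 [300. 456.] [407.  276.1]
small 0.59 [331. 379.] [572.2 211.7]
rack 0.69 [351. 366.] [605.1 215.2]
wheel 0.83 [360. 358.] [638.2 218.5]
loco_body 0.81 [313. 196.] [776.8 -57.4]
loco_body 0.3 [348. 366.] [601.1 210.8]
screwdriver 0.62 [144. 146.] [ 593.7 -487.3]
screwdriver 0.34 [301. 456.] [408.8 276.8]
coupling_rod 0.73 [228. 393.] [359.1  89.6]
top [ 447.   -86.5 1035.6] 428.20732163705674 (420, 560, 3)
plate 0.82 [323. 340.] [ 264.9 -248.7]
plate 0.8 [204. 351.] [ 552.2 -277.8]
plate 0.64 [268. 368.] [ 395.7 -316.3]
big 0.69 [261. 119.] [410.8 281. ]
small 0.69 [192. 144.] [573.2 216.2]
rack 0.74 [186. 147.] [592.3 218.2]
rack 0.18 [135. 342.] [ 720.9 -258. ]
wheel 0.43 [164. 145.] [640.6 214.7]
loco_body 0.88 [117. 262.] [766.1 -60.2]
paint_jar 0.49 [118. 262.] [763.5 -60. ]
dome 0.44 [284. 281.] [ 357.2 -108.1]
screwdriver 0.83 [188. 433.] [ 591.  -478.1]
coupling_rod 0.82 [283. 200.] [360.   86.4]
```

View pics/top0.png

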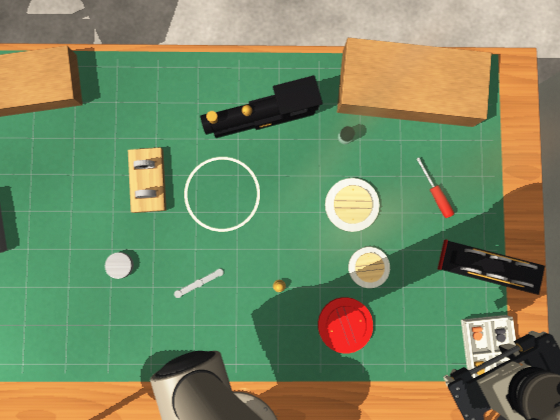

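View pics/scene0.png

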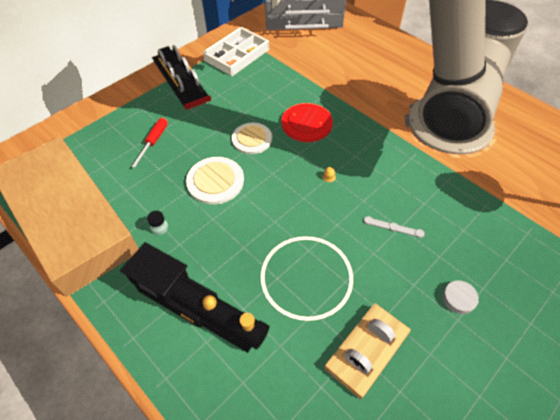

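The top view shows the larger non-red plate at (204,352), the bay circle at (194,222), the big weight at (265,118), the rack at (180,146) and the red plate at (325,345). Next I measure these precisely and work out which pocket holds the plain disc.

```bash
cat > m.py <<'E'
from h import *
def circ(c,m,z):  # rim height z -> circle centre by ellipse contour in world (mask outer contour)
    k=max(cv2.findContours(m.astype(np.uint8),0,2)[0],key=cv2.contourArea)[:,0]
    P=np.array([w(c,(p[1],p[0]),z)[:2] for p in k],np.float32); (x,y),r=cv2.minEnclosingCircle(P)
    e=cv2.fitEllipse(P); return np.round([e[0][0],e[0][1],e[1][0],e[1][1]],1)
E
python3 - <<'E'
from m import *
np.set_printoptions(precision=1,suppress=True)
print(get_obs()["tcp_rot"])
for n in ("top","scene"):
    c=capture(n); f=c["frame"]
    for q,z in (("plate",12),("big",18)):
        for r in trace(q,n)[:3]: print(n,q,round(r["p"],2),r["at"],circ(c,r["mask"],z))
    g=f.astype(int); wh=(g.min(2)>150)
    r0=px(c,(577,30,0)); yy,xx=np.mgrid[:420,:560]; b=wh&(np.hypot(yy-r0[0],xx-r0[1])<65)
    P=np.array([w(c,p,0)[:2] for p in np.argwhere(b)]); C=P.mean(0)
    for _ in range(5):
        d=np.hypot(*(P-C).T); P=P[abs(d-88)<12] if _>1 else P
        A=np.c_[2*P,np.ones(len(P))]; s=np.linalg.lstsq(A,(P**2).sum(1),rcond=None)[0]; C=s[:2]
    print("bay",C,np.sqrt(s[2]+C@C),len(P))
    for q in("rack","small","wheel"):
        for r in trace(q,n)[:2]:
            k=max(cv2.findContours(r["mask"].astype(np.uint8),0,2)[0],key=cv2.contourArea)
            k=np.array([w(c,(p[1],p[0]),22 if q=="rack" else 45)[:2] for p in k[:,0]],np.float32)
            print(n,q,round(r["p"],2),r["at"],cv2.minAreaRect(k))
    a=px(c,(600,217,25)); i,j=int(a[0]),int(a[1]); cr=f[i-45:i+45,j-50:j+50]
    cr=cv2.resize(cr,None,fx=4,fy=4,interpolation=2); L=cr if n=="top" else np.hstack([L,cr])
cv2.imwrite("pics/rack.png",L[:,:,::-1])
E
```

```text
[ 3.1 -0.   0.5]
top plate 0.69 [215.4, 194.2] [571.7  37.2 166.9 174.9]
top plate 0.6 [204.6, 356.2] [ 548.7 -277.9  127.6  129.9]
top plate 0.58 [268.9, 368.1] [ 399.  -317.4   95.8   96.8]
top big 0.86 [263.7, 118.2] [402.2 273.4  61.1  64.9]
top big 0.6 [205.7, 353.3] [ 548.  -277.3  128.1  130.6]
bay [575.1  37.1] 88.20674797491068 754
top rack 0.73 [182.8, 146.0] ((605.8214721679688, 211.7564697265625), (154.15184020996094, 86.0569076538086), 4.108415603637695)
top wheel 0.59 [164.2, 143.9] ((637.8875732421875, 213.46180725097656), (18.857025146484375, 46.55559539794922), 0.3521918058395386)
scene plate 0.75 [179.8, 211.2] [ 549.3 -275.9  126.9  134.9]
scene plate 0.7 [139.2, 251.6] [ 400.6 -314.2   96.5  101.6]
scene plate 0.6 [123.8, 306.3] [ 264.1 -257.3  130.3  142. ]
scene big 0.89 [295.7, 456.8] [406.7 276.7  62.3  68. ]
bay [572.8  36.5] 88.31422780516634 1204
scene rack 0.62 [349.2, 364.6] ((607.4382934570312, 215.27821350097656), (156.23233032226562, 79.72989654541016), 4.56581974029541)
scene small 0.63 [331.3, 377.9] ((572.2183227539062, 213.01629638671875), (28.97547149658203, 44.028499603271484), 7.514103412628174)
scene wheel 0.8 [360.8, 359.0] ((642.2357177734375, 218.4358367919922), (24.97028350830078, 47.0463752746582), 3.780111789703369)
```

View pics/rack.png

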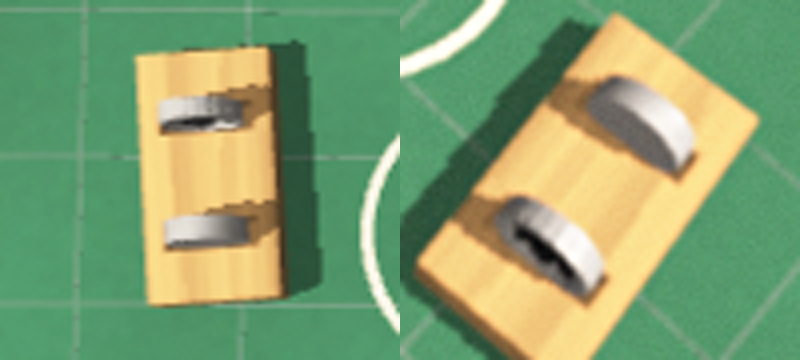

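The plain disc (small) is in the low-x pocket, about (571,212), and the spoked wheel is at about (641,215). Rack yaw is about +4°. I now move behind the plate, with the jaws across the push direction.

Call:
{"api": "play_rows", "payload": {"hand": 0.52, "rows": [[[0.94, 0.33, 0], [0, 0, 0.67]], [[0.94, 0.33, 0], [0, 0, 0.67]], [[0.94, 0.33, 0], [0, 0, 0.67]], [[0.94, 0.33, 0], [0, 0, 0.67]], [[0.94, 0.33, 0], [0, 0, 0.67]], [[0.94, 0.33, 0], [0, 0, 0.67]], [[0.94, 0.33, 0], [0, 0, 0.67]], [[0.94, 0.33, 0], [0, 0, 0.67]], [[0.94, 0.33, 0], [0, 0, 0.67]], [[0.94, 0.33, 0], [0, 0, 0.67]], [[0.94, 0.33, 0], [0, 0, 0.67]], [[0, 0, -1], [0, 0, 0]]]}}

```text
time: 3.3
tool_pos: [546.5, -361.0, 212.3]
tcp_rot: [3.137, 0.003, 1.493]
contact_force: [0.1, -0.8, -0.3]
grip_width: 70.0
finger_force: 0.0
```

Call:
{"api": "play_rows", "payload": {"rows": [[[-0.15, 0, -1], [0, 0, 0]], [[0, 0, -1], [0, 0, 0]], [[0, 0, -1], [0, 0, 0]], [[0, 0, -1], [0, 0, 0]], [[0, 0, -1], [0, 0, 0]], [[0, 0, -0.8], [0, 0, 0]], [[0, 0, -0.6], [0, 0, 0]], [[0, 0, 0], [0, 0, 0]], [[0, 0, 0], [0, 0, 0]]]}}

```text
time: 4.42
tool_pos: [539.7, -361.8, 19.7]
tcp_rot: [3.14, 0.001, 1.49]
contact_force: [-0.4, -0.2, -0.1]
grip_width: 69.7
finger_force: 0.0
```

Run:
```python
from m import *
for n in ("scene","top"):
    c=capture(n); save(c,n+"1")
    for r in trace("plate",n)[:3]: print(n,round(r["p"],2),r["at"],circ(c,r["mask"],12))
```

```text
scene 0.92 [181.1, 211.5] [ 549.3 -275.8  127.5  135.8]
scene 0.62 [137.6, 253.2] [ 399.5 -314.8   96.3  102.9]
scene 0.6 [123.4, 308.1] [ 264.7 -256.8  125.6  136. ]
top 0.83 [201.5, 351.7] [ 549.3 -277.7  125.   129.2]
top 0.48 [258.7, 352.7] [ 410.1 -277.4   17.1  107.7]
```

View pics/scene1.png

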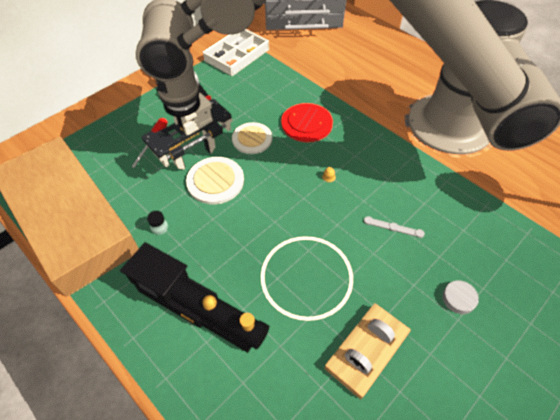

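The fingers are behind the plate, clear of the small plate and screwdriver. Now I push.

Call:
{"api": "play_rows", "payload": {"rows": [[[0.04, 0.4, 0], [0, 0, 0]], [[0.04, 0.4, 0], [0, 0, 0]], [[0.04, 0.5, 0], [0, 0, 0]], [[0.04, 0.5, 0], [0, 0, 0]], [[0.04, 0.5, 0], [0, 0, 0]], [[0.05, 0.5, 0], [0, 0, 0]], [[0.05, 0.5, 0], [0, 0, 0]], [[0.05, 0.5, 0], [0, 0, 0]], [[0.05, 0.5, 0], [0, 0, 0]], [[0.05, 0.5, 0], [0, 0, 0]], [[0.04, 0.4, 0], [0, 0, 0]], [[0.03, 0.3, 0], [0, 0, 0]]]}}

```text
time: 6.12
tool_pos: [554.9, -195.6, 18.8]
tcp_rot: [3.142, 0.0, 1.49]
contact_force: [-0.3, -3.9, 2.6]
grip_width: 70.0
finger_force: 1.8
```

Run:
```python
from m import *
print(get_obs()["tool_pos"])
for n in ("scene","top"):
    c=capture(n)
    for r in trace("plate",n)[:3]: print(n,round(r["p"],2),r["at"],circ(c,r["mask"],12))
```

```text
[ 554.8672731  -195.58356764   18.77874428]
scene 0.76 [220.9, 253.0] [ 560.6 -131.2  127.   134.1]
scene 0.58 [123.6, 307.0] [ 265.  -257.1  125.6  136.2]
scene 0.56 [132.3, 259.5] [ 376.8 -312.1   47.2   86.5]
top 0.92 [325.1, 349.7] [ 266.4 -273.    98.5  122.1]
top 0.72 [193.9, 280.6] [ 572.4 -101.3   56.   118.1]
top 0.72 [270.3, 369.2] [ 397.2 -321.2   85.1   99.2]
```

Call:
{"api": "play_rows", "payload": {"rows": [[[0.04, 0.4, 0], [0, 0, 0]], [[0.04, 0.5, 0], [0, 0, 0]], [[0.04, 0.5, 0], [0, 0, 0]], [[0.04, 0.5, 0], [0, 0, 0]], [[0.05, 0.6, 0], [0, 0, 0]], [[0.05, 0.6, 0], [0, 0, 0]], [[0.04, 0.5, 0], [0, 0, 0]], [[0.04, 0.5, 0], [0, 0, 0]], [[0.04, 0.5, 0], [0, 0, 0]], [[0.03, 0.4, 0], [0, 0, 0]], [[0.03, 0.3, 0], [0, 0, 0]], [[0.02, 0.2, 0], [0, 0, 0]]]}}

```text
time: 7.82
tool_pos: [568.6, -30.9, 18.8]
tcp_rot: [3.141, 0.0, 1.49]
contact_force: [-0.3, -1.6, -1.4]
grip_width: 69.4
finger_force: 0.9
```

Run:
```python
from m import *
print(get_obs()["tool_pos"])
for n in ("scene","top"):
    c=capture(n)
    for r in trace("plate",n)[:3]: print(n,round(r["p"],2),r["at"],circ(c,r["mask"],12))
```

```text
[568.64679891 -30.88389247  18.75995121]
scene 0.74 [272.9, 304.5] [574.2  32.8 126.7 134.3]
scene 0.69 [116.8, 316.6] [ 238.5 -259.1   79.8  127. ]
scene 0.47 [348.7, 368.5] [603.9 214.2  88.8 200.8]
top 0.79 [325.0, 342.5] [ 263.1 -259.2  125.6  128.7]
top 0.64 [268.3, 369.0] [ 399.1 -316.5   97.2   99. ]
```

Call:
{"api": "play_rows", "payload": {"rows": [[[0, -0.3, 0], [0, 0, 0]], [[0, -0.7, 0], [0, 0, 0]], [[0, 0, 1], [0, 0, 0]], [[0, 0, 1], [0, 0, 0]], [[0, 0, 1], [0, 0, 0]]]}}

```text
time: 8.65
tool_pos: [568.5, -63.2, 109.7]
tcp_rot: [3.141, 0.0, 1.488]
contact_force: [0.5, -0.3, 0.3]
grip_width: 70.1
finger_force: 0.0
```

Call:
{"api": "play_rows", "payload": {"hand": 1, "rows": [[[-0.45, 0.95, 0], [0, 0, 0]], [[-0.45, 0.95, 0], [0, 0, 0]], [[-0.45, 0.95, 0], [0, 0, 0]], [[-0.45, 0.95, 0], [0, 0, 0]], [[-0.45, 0.95, 0], [0, 0, 0]], [[-0.45, 0.95, 0], [0, 0, 0]], [[-0.45, 0.95, 0], [0, 0, 0]], [[-0.45, 0.95, 0], [0, 0, 0]], [[-0.45, 0.95, 0], [0, 0, 0]], [[-0.45, 0.95, 0], [0, 0, 0]], [[-0.45, 0.95, 0], [0, 0, 0]], [[-0.5, 0.75, 0], [0, 0, 0]]]}}

```text
time: 10.15
tool_pos: [405.7, 274.6, 108.9]
tcp_rot: [3.141, -0.0, 1.489]
contact_force: [0.2, 0.4, -0.7]
grip_width: 91.7
finger_force: 0.0
```

Run:
```python
from m import *
o=get_obs();print(o["tool_pos"],o["time"])
for n in ("scene","top"):
    c=capture(n)
    for q,z in(("plate",12),("big",18)):
      for r in trace(q,n)[:3]: print(n,q,round(r["p"],2),r["at"],circ(c,r["mask"],z))
```

```text
[405.69244524 274.56595863 108.90234805] 10.15
scene plate 0.94 [274.1, 302.3] [574.8  32.7 127.3 132. ]
scene plate 0.94 [137.8, 252.3] [ 400.7 -313.6   96.2  102.7]
scene plate 0.9 [123.9, 306.4] [ 265.1 -257.8  127.8  138. ]
scene big 0.56 [303.8, 452.5] [420.1 276.6  38.4  63.5]
top plate 0.69 [266.6, 369.7] [ 399.1 -316.9   95.5   96.4]
top plate 0.61 [326.8, 343.0] [ 263.5 -259.7  125.8  127.6]
top plate 0.58 [191.3, 222.1] [574.2  32.5 126.  127.3]
```

Call:
{"api": "play_rows", "payload": {"rows": [[[-0.06, 0.04, -1], [0, 0, 0]], [[0, 0, -1], [0, 0, 0]], [[0, 0, -0.6], [0, 0, 0]], [[0, 0, -0.4], [0, 0, 0]], [[0, 0, 0], [0, 0, 0]]]}}

```text
time: 11.08
tool_pos: [403.4, 275.2, 18.2]
tcp_rot: [-3.141, 0.001, 1.489]
contact_force: [0.1, 0.2, -0.2]
grip_width: 91.7
finger_force: 0.0
```

Call:
{"api": "play_rows", "payload": {"hand": -1, "rows": [[[0, 0, 0], [0, 0, 0]], [[0, 0, 0], [0, 0, 0]], [[0, 0, 0], [0, 0, 0]], [[0, 0, 0], [0, 0, 0]], [[0, 0, 0], [0, 0, 0]], [[0, 0, 0], [0, 0, 0]]]}}

```text
time: 11.82
tool_pos: [403.0, 275.9, 19.1]
tcp_rot: [-3.141, 0.0, 1.49]
contact_force: [-3.0, -0.2, 5.3]
grip_width: 61.0
finger_force: 30.0
```

Call:
{"api": "play_rows", "payload": {"rows": [[[0, 0, 0.5], [0, 0, 0]], [[0, 0, 1], [0, 0, 0]], [[0, 0, 1], [0, 0, 0]], [[0.6, -0.85, 0], [0, 0, 0]], [[0.6, -0.85, 0], [0, 0, 0]], [[0.6, -0.85, 0], [0, 0, 0]], [[0.6, -0.85, 0], [0, 0, 0]], [[0.6, -0.85, 0], [0, 0, 0]], [[0.6, -0.85, 0], [0, 0, 0]], [[0.6, -0.85, 0], [0, 0, 0]], [[0.6, -0.85, 0], [0, 0, 0]], [[0.6, -0.85, 0], [0, 0, 0]]]}}

```text
time: 13.32
tool_pos: [565.7, 45.4, 94.2]
tcp_rot: [3.142, 0.0, 1.49]
contact_force: [1.3, 0.0, -3.7]
grip_width: 61.2
finger_force: 30.0
```

Call:
{"api": "play_rows", "payload": {"rows": [[[0.3, -0.45, -0.5], [0, 0, 0]], [[0, 0, -0.5], [0, 0, 0]], [[0, 0, 0], [0, 0, 0]], [[0, 0, 0], [0, 0, 0]]]}}

```text
time: 13.82
tool_pos: [573.7, 33.9, 63.6]
tcp_rot: [-3.141, -0.0, 1.491]
contact_force: [0.1, 0.1, -3.7]
grip_width: 61.0
finger_force: 30.0
```

Run:
```python
from m import *
o=get_obs();print(o["tool_pos"],o["time"])
for n in ("scene","top"):
    c=capture(n); save(c,n+"2")
    for q,z in(("plate",12),("big",o["tool_pos"][2]-1)):
      for r in trace(q,n)[:2]: print(n,q,round(r["p"],2),r["at"],circ(c,r["mask"],z))
    f=c["frame"]; a=px(c,(574,33,30)); i,j=int(a[0]),int(a[1]); cr=cv2.resize(f[i-60:i+60,j-50:j+50],None,fx=4,fy=4,interpolation=2)
    L=cr if n=="scene" else np.hstack([L,cr])
cv2.imwrite("pics/p2.png",L[:,:,::-1])
```

```text
[573.71161579  33.85707738  63.56806463] 13.825
scene plate 0.98 [286.7, 309.8] [579.2  50.7  94.1 131. ]
scene plate 0.95 [135.6, 251.7] [ 403.6 -317.3   84.6  104.6]
scene big 0.57 [268.3, 313.7] [575.5  53.8  25.7  63.9]
top plate 0.71 [196.9, 241.6] [560.   -9.2  38.5  97.1]
top plate 0.61 [325.2, 342.8] [ 263.6 -258.5  125.6  128.3]
```

View pics/p2.png

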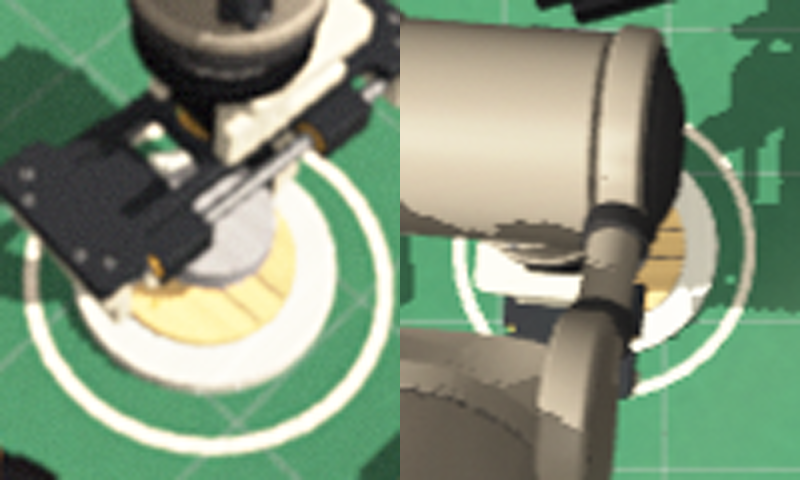

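Call:
{"api": "play_rows", "payload": {"rows": [[[0, -0.04, -0.4], [0, 0, 0]], [[0, 0, -0.3], [0, 0, 0]], [[0, 0, -0.14], [0, 0, 0]], [[0, 0, 0], [0, 0, 0]]]}}

```text
time: 14.62
tool_pos: [574.1, 31.6, 38.0]
tcp_rot: [-3.141, 0.0, 1.49]
contact_force: [0.4, -0.0, -3.4]
grip_width: 61.1
finger_force: 30.0
```

Call:
{"api": "play_rows", "payload": {"rows": [[[0, 0.02, -0.04], [0, 0, 0]], [[0, 0, 0], [0, 0, 0]]]}}

```text
time: 14.88
tool_pos: [574.3, 32.3, 37.4]
tcp_rot: [3.141, -0.0, 1.49]
contact_force: [-0.8, -0.7, -4.0]
grip_width: 61.2
finger_force: 30.0
```

Call:
{"api": "play_rows", "payload": {"rows": [[[0, 0, -0.03], [0, 0, 0]], [[0, 0, 0], [0, 0, 0]]]}}

```text
time: 15.12
tool_pos: [574.5, 32.3, 37.1]
tcp_rot: [3.141, 0.0, 1.49]
contact_force: [-0.9, 0.1, 3.2]
grip_width: 61.4
finger_force: 30.0
```

Call:
{"api": "play_rows", "payload": {"hand": 1, "rows": [[[0, 0, 0], [0, 0, 0]], [[0, 0, 0], [0, 0, 0]], [[0, 0, 0], [0, 0, 0]], [[0, 0, 0], [0, 0, 0]], [[0, 0, 0.5], [0, 0, 0]], [[0, 0, 1], [0, 0, 0]], [[0, 0, 1], [0, 0, 0]]]}}

```text
time: 16.0
tool_pos: [574.4, 32.2, 113.2]
tcp_rot: [3.141, 0.0, 1.49]
contact_force: [0.9, -1.1, -0.0]
grip_width: 91.4
finger_force: 0.0
```

Call:
{"api": "play_rows", "payload": {"rows": [[[0, 0.5, 0], [0, 0, -0.85]], [[0, 0.5, 0], [0, 0, -0.85]], [[0, 0.5, 0], [0, 0, -0.85]], [[0, 0.5, 0], [0, 0, -0.85]], [[0, 0.5, 0], [0, 0, -0.85]], [[0, 0.5, 0], [0, 0, -0.85]], [[0, 0.5, 0], [0, 0, -0.85]], [[0, 0.5, 0], [0, 0, -0.85]], [[0, 0.5, 0], [0, 0, -0.85]], [[0, 0.5, 0], [0, 0, -0.85]], [[0, 0.5, 0], [0, 0, -0.85]], [[-0.1, 0.5, 0], [0, 0, -0.82]]]}}

```text
time: 17.5
tool_pos: [571.6, 212.8, 112.6]
tcp_rot: [-3.141, -0.001, 0.066]
contact_force: [-0.6, -0.6, 0.5]
grip_width: 92.0
finger_force: 0.0
```

Run:
```python
from m import *
o=get_obs();print(o["tool_pos"],o["tcp_rot"],o["time"],o["joint_positions"])
for n in ("scene","top"):
    c=capture(n); save(c,n+"3")
    for q,z in(("plate",12),("big",36)):
      for r in trace(q,n)[:2]: print(n,q,round(r["p"],2),r["at"],circ(c,r["mask"],z))
    f=c["frame"]; a=px(c,(574,150,30)); i,j=int(a[0]),int(a[1]); cr=cv2.resize(f[i-75:i+75,j-67:j+67],None,fx=3,fy=3,interpolation=2)
    L=cr if n=="scene" else np.hstack([L,cr])
    print(n,px(c,(571.3,211.5,54)))
cv2.imwrite("pics/p3.png",L[:,:,::-1][:, :800])
```

```text
[571.57559124 212.8056086  112.60771793] [-3.14146558e+00 -1.27837877e-03  6.59423719e-02] 17.5 [ 2.30861028e-01  6.14350172e-01  1.44700172e+00 -9.58889526e-05
  1.07895887e+00  1.73576013e+00]
scene plate 0.95 [285.1, 302.7] [575.8  33.3 127.6 132.7]
scene plate 0.9 [120.9, 307.9] [ 265.  -256.7  129.4  138.5]
scene big 0.75 [267.2, 302.8] [576.9  35.4  60.6  67.7]
scene (np.float64(325.77351702024816), np.float64(381.6695340075613))
top plate 0.91 [324.8, 344.6] [ 263.6 -259.3  127.3  129.3]
top plate 0.79 [268.3, 368.5] [ 399.3 -317.6   92.6   97.5]
top big 0.93 [189.7, 224.2] [574.1  31.6  62.6  63.7]
top (np.float64(191.89327978859865), np.float64(142.92970094654925))
```

View pics/p3.png

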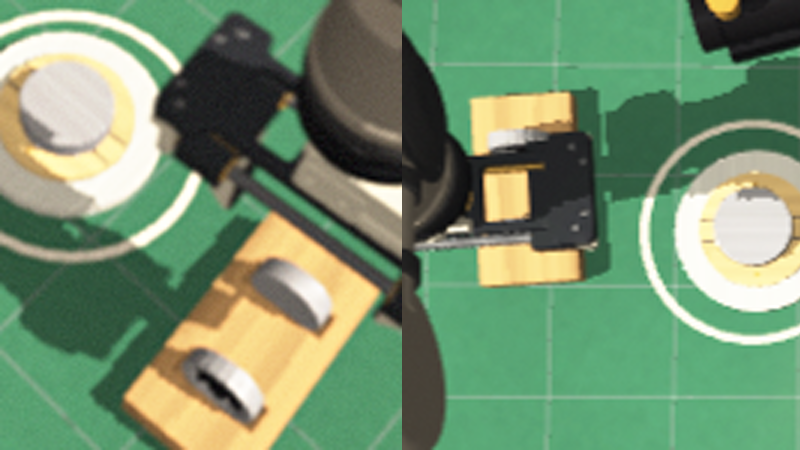

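The big weight sits at about (575,33), centred on the plate to within 3 mm. Jaws are aligned across the small disc, so I descend and grip it.

Call:
{"api": "play_rows", "payload": {"rows": [[[0, 0, -1], [0, 0, 0]], [[0, 0, -0.8], [0, 0, 0]], [[0, 0, -0.4], [0, 0, 0]], [[0, 0, -0.24], [0, 0, 0]], [[0, 0, 0], [0, 0, 0]]]}}

```text
time: 18.42
tool_pos: [571.4, 212.1, 38.3]
tcp_rot: [3.142, -0.0, 0.07]
contact_force: [0.2, 0.4, -1.2]
grip_width: 92.0
finger_force: 0.0
```

Call:
{"api": "play_rows", "payload": {"hand": -1, "rows": [[[0, 0, 0], [0, 0, 0]], [[0, 0, 0], [0, 0, 0]], [[0, 0, 0], [0, 0, 0]], [[0, 0, 0], [0, 0, 0]], [[0, 0, 0], [0, 0, 0]], [[0, 0, 0], [0, 0, 0]], [[0, 0, 0], [0, 0, 0]]]}}

```text
time: 19.3
tool_pos: [571.3, 212.3, 38.3]
tcp_rot: [-3.142, -0.0, 0.07]
contact_force: [0.1, 0.9, 0.8]
grip_width: 47.3
finger_force: 30.0
```

Call:
{"api": "play_rows", "payload": {"rows": [[[0, 0, 0.6], [0, 0, 0]], [[0, 0, 1], [0, 0, 0]], [[0, 0, 1], [0, 0, 0]], [[0, 0, 1], [0, 0, 0]], [[0, 0, 0.4], [0, 0, 0]], [[-0.84, 0.05, 0], [0, 0, 0.3]], [[-0.84, 0.05, 0], [0, 0, 0.3]], [[-0.84, 0.05, 0], [0, 0, 0.3]], [[-0.84, 0.05, 0], [0, 0, 0.3]], [[-0.84, 0.05, 0], [0, 0, 0.3]], [[-0.84, 0.05, 0], [0, 0, 0.3]]]}}

```text
time: 20.68
tool_pos: [418.8, 221.1, 158.0]
tcp_rot: [3.141, 0.001, 0.323]
contact_force: [0.4, 0.6, -1.7]
grip_width: 47.0
finger_force: 30.0
```

Call:
{"api": "play_rows", "payload": {"rows": [[[0, 0, 0], [-0.3, 0.89, 0]], [[0, 0, 0], [-0.3, 0.89, 0]], [[0, 0, 0], [-0.3, 0.89, 0]], [[0, 0, 0], [-0.3, 0.89, 0]], [[0, 0, 0], [-0.3, 0.89, 0]], [[0, 0, 0], [-0.3, 0.89, 0]], [[0, 0, 0], [-0.3, 0.89, 0]], [[0, 0, 0], [-0.3, 0.89, 0]], [[0, 0, 0], [0, 0, 0]], [[0, 0, 0], [0, 0, 0]]]}}

```text
time: 21.92
tool_pos: [420.2, 221.3, 158.3]
tcp_rot: [3.135, 1.046, 0.317]
contact_force: [0.2, -0.6, -2.1]
grip_width: 47.1
finger_force: 30.0
```

Run:
```python
from m import *
from scipy.spatial.transform import Rotation as Ro
o=get_obs();print(o["tool_pos"],o["time"],o["joint_positions"]); print(Ro.from_euler("xyz",o["tcp_rot"]).as_matrix().round(3))
c=capture("scene"); save(c,"s4"); a=px(c,o["tool_pos"]); i,j=int(a[0]),int(a[1]);print(i,j)
cr=c["frame"][max(0,i-90):i+60,max(0,j-100):j+100]; cv2.imwrite("pics/p4.png",cv2.resize(cr,None,fx=3,fy=3)[:,:,::-1])
```

```text
[420.15193591 221.31648676 158.32526555] 21.925 [ 3.23986363e-01  9.47198006e-01  1.07635320e+00 -1.39749107e-03
  2.16422801e+00  1.57335831e+00]
[[ 0.476  0.318 -0.82 ]
 [ 0.156 -0.948 -0.277]
 [-0.866  0.003 -0.501]]
245 453
```

View pics/p4.png

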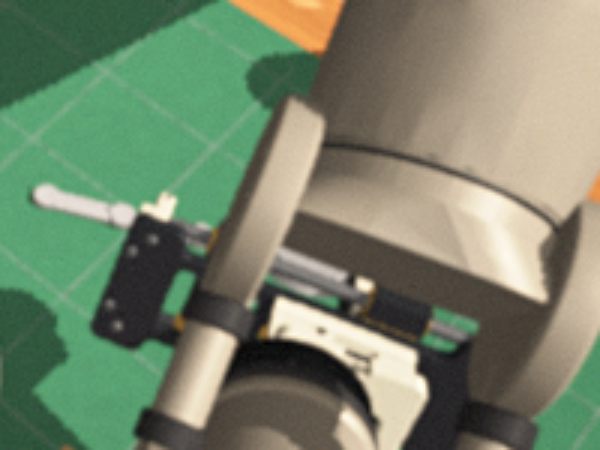

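Call:
{"api": "play_rows", "payload": {"rows": [[[0, 0, -0.8], [0, 0, 0]], [[0, 0, -0.8], [0, 0, 0]], [[0, 0, -0.8], [0, 0, 0]], [[0, 0, -0.8], [0, 0, 0]], [[0, 0, -0.6], [0, 0, 0]], [[0, 0, -0.4], [0, 0, 0]], [[0, 0, -0.2], [0, 0, 0]], [[0, 0, 0], [0, 0, 0]]]}}

```text
time: 22.98
tool_pos: [420.1, 221.3, 26.2]
tcp_rot: [3.135, 1.049, 0.317]
contact_force: [0.6, -0.2, -2.4]
grip_width: 47.1
finger_force: 30.0
```

Call:
{"api": "play_rows", "payload": {"rows": [[[0, 0, -0.1], [0, 0, 0]], [[0, 0, -0.05], [0, 0, 0]], [[0, 0, 0], [0, 0, 0]]]}}

```text
time: 23.35
tool_pos: [420.1, 221.3, 21.9]
tcp_rot: [3.135, 1.049, 0.317]
contact_force: [0.1, 0.0, -1.8]
grip_width: 47.2
finger_force: 30.0
```

Call:
{"api": "play_rows", "payload": {"rows": [[[0, 0, -0.05], [0, 0, 0]], [[0, 0, 0], [0, 0, 0]]]}}

```text
time: 23.6
tool_pos: [420.2, 221.3, 20.7]
tcp_rot: [3.135, 1.049, 0.317]
contact_force: [1.8, 0.1, 2.0]
grip_width: 47.4
finger_force: 30.0
```

Call:
{"api": "play_rows", "payload": {"hand": 1, "rows": [[[0, 0, 0], [0, 0, 0]], [[0, 0, 0], [0, 0, 0]], [[0, 0, 0], [0, 0, 0]], [[0, 0, 0], [0, 0, 0]], [[0, 0, 0], [0, 0, 0]], [[0, 0, 0.5], [0, 0, 0]], [[0, 0, 1], [0, 0, 0]], [[0, 0, 1], [0, 0, 0]], [[0, 0, 1], [0, 0, 0]], [[0, 0, 0.5], [0, 0, 0]]]}}

```text
time: 24.85
tool_pos: [420.5, 221.4, 142.5]
tcp_rot: [3.135, 1.046, 0.317]
contact_force: [0.4, 0.1, -0.0]
grip_width: 92.1
finger_force: 0.0
```

Call:
{"api": "play_rows", "payload": {"rows": [[[0, -1, 0.3], [0.3, -0.89, 0]], [[0, -1, 0.3], [0.3, -0.89, 0]], [[0, -1, 0.3], [0.3, -0.89, 0]], [[0, -1, 0.3], [0.3, -0.89, 0]], [[0, -1, 0], [0.3, -0.89, 0]], [[0, -1, 0], [0.3, -0.89, 0]], [[0, -1, 0], [0.3, -0.89, 0]], [[0, -1, 0], [0.3, -0.89, 0]], [[0, 0, 0], [0, 0, 0]]]}}

```text
time: 25.98
tool_pos: [418.6, -20.4, 176.8]
tcp_rot: [3.141, -0.001, 0.317]
contact_force: [0.7, 0.7, 0.7]
grip_width: 91.6
finger_force: 0.0
```

Run:
```python
from m import *
o=get_obs();print(o["tool_pos"],o["tcp_rot"],o["time"])
for n in ("scene","top"):
    c=capture(n); save(c,n+"5")
    for q,z in(("plate",12),("big",36),("small",14)):
      for r in trace(q,n)[:3]: print(n,q,round(r["p"],2),r["at"],circ(c,r["mask"],z))
    f=c["frame"]; a=px(c,(450,200,30)); i,j=int(a[0]),int(a[1]); cr=cv2.resize(f[i-75:i+75,j-65:j+65],None,fx=3,fy=3,interpolation=2)
    L=cr if n=="scene" else np.hstack([L,cr])
cv2.imwrite("pics/p5.png",L[:,:,::-1])
```

```text
[418.56694866 -20.41617147 176.7620683 ] [ 3.14118752e+00 -5.88790048e-04  3.16808479e-01] 25.975
scene plate 0.92 [121.1, 292.3] [ 278.9 -265.3   92.5  123.2]
scene plate 0.84 [136.7, 251.9] [ 400.7 -315.1   97.2  107.3]
scene plate 0.66 [282.9, 303.5] [574.2  33.4 130.1 133.4]
scene big 0.93 [269.0, 301.7] [577.4  34.8  59.   66.4]
scene small 0.83 [282.5, 429.3] [421.2 219.9  47.9  54.6]
top plate 0.62 [267.6, 369.0] [ 398.9 -317.4   94.9   96.5]
top plate 0.57 [196.0, 234.8] [574.6  31.5 128.1 128.8]
top big 0.81 [190.2, 218.8] [574.   31.7  61.3  62.7]
top small 0.57 [258.1, 143.7] [418.1 217.4  45.1  47.5]
```

View pics/p5.png

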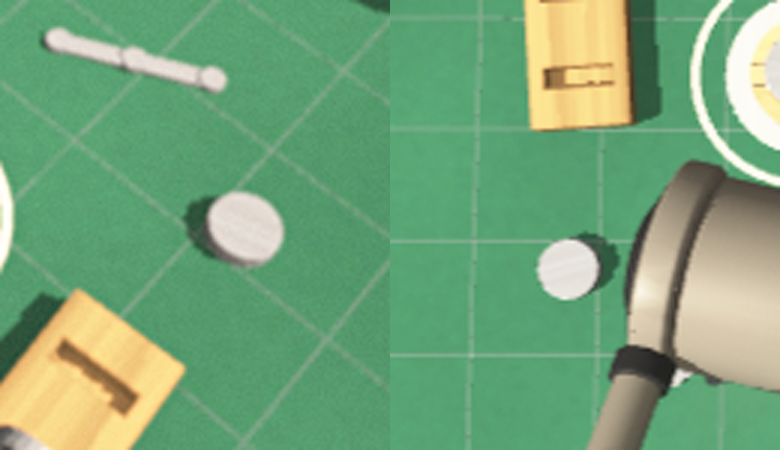

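The small disc lies flat at about (418.5,219). I regrasp it by the rim.

Call:
{"api": "play_rows", "payload": {"rows": [[[0, 1, -0.2], [0, 0, 0]], [[0, 1, -0.3], [0, 0, 0]], [[0, 1, -0.3], [0, 0, 0]], [[0, 1, -0.3], [0, 0, 0]], [[0, 1, -0.3], [0, 0, 0]], [[0, 1, -0.3], [0, 0, 0]], [[0, 1, -0.3], [0, 0, 0]], [[0, 0.98, -0.3], [0, 0, 0]], [[0, 0, -0.6], [0, 0, 0]]]}}

```text
time: 27.5
tool_pos: [420.4, 223.1, 89.0]
tcp_rot: [-3.142, -0.001, 0.325]
contact_force: [0.7, 0.4, 0.1]
grip_width: 92.1
finger_force: 0.0
```

Call:
{"api": "play_rows", "payload": {"rows": [[[-0.03, 0, -0.8], [0, 0, 0]], [[0, 0, -0.8], [0, 0, 0]], [[0, 0, -0.5], [0, 0, 0]], [[0, 0, 0], [0, 0, 0]]]}}

```text
time: 28.0
tool_pos: [418.3, 220.9, 25.1]
tcp_rot: [3.141, 0.003, 0.322]
contact_force: [0.6, 1.2, -0.2]
grip_width: 92.1
finger_force: 0.0
```

Call:
{"api": "play_rows", "payload": {"rows": [[[0, -0.05, -0.25], [0, 0, 0]], [[0, 0, 0], [0, 0, 0]]]}}

```text
time: 28.25
tool_pos: [419.1, 219.1, 18.7]
tcp_rot: [3.141, 0.0, 0.321]
contact_force: [0.3, 0.1, -0.3]
grip_width: 91.9
finger_force: 0.0
```

Call:
{"api": "play_rows", "payload": {"hand": -1, "rows": [[[0, 0, 0], [0, 0, 0]], [[0, 0, 0], [0, 0, 0]], [[0, 0, 0], [0, 0, 0]], [[0, 0, 0], [0, 0, 0]], [[0, 0, 0], [0, 0, 0]], [[0, 0, 0], [0, 0, 0]], [[0, 0, 0], [0, 0, 0]]]}}

```text
time: 29.12
tool_pos: [419.2, 219.2, 18.8]
tcp_rot: [3.142, 0.0, 0.321]
contact_force: [-0.3, 0.7, 1.1]
grip_width: 47.2
finger_force: 30.0
```

Call:
{"api": "play_rows", "payload": {"rows": [[[0, 0, 0.5], [0, 0, 0]], [[0, 0, 1], [0, 0, 0]], [[0, 0, 1], [0, 0, 0]], [[0.65, -0.78, 0.2], [0, 0, 0]], [[0.65, -0.78, 0], [0, 0, 0]], [[0.65, -0.78, 0], [0, 0, 0]], [[0.65, -0.78, 0], [0, 0, 0]], [[0.65, -0.78, 0], [0, 0, 0]], [[0.65, -0.78, 0], [0, 0, 0]], [[0.65, -0.78, 0], [0, 0, 0]], [[0.63, -0.76, 0], [0, 0, 0]], [[0, 0, 0], [0, 0, 0]]]}}

```text
time: 30.62
tool_pos: [575.6, 30.9, 100.3]
tcp_rot: [3.141, -0.001, 0.319]
contact_force: [-0.2, -0.4, -2.1]
grip_width: 47.1
finger_force: 30.0
```

Call:
{"api": "play_rows", "payload": {"rows": [[[0, 0, -0.5], [0, 0, 0]], [[0, 0, -0.5], [0, 0, 0]], [[0, 0, 0], [0, 0, 0]], [[0, 0, 0], [0, 0, 0]]]}}

```text
time: 31.12
tool_pos: [574.4, 32.9, 69.6]
tcp_rot: [-3.142, 0.0, 0.322]
contact_force: [0.2, -0.3, -1.6]
grip_width: 46.9
finger_force: 30.0
```

Run:
```python
from m import *
o=get_obs();print(o["tool_pos"],o["tcp_rot"],o["time"])
c=capture("scene"); save(c,"s6")
for q,z in(("big",36),("small",o["tool_pos"][2]-4.8)):
  for r in trace(q,"scene")[:2]: print(q,round(r["p"],2),r["at"],circ(c,r["mask"],z))
a=px(c,(574,33,50)); i,j=int(a[0]),int(a[1]); cv2.imwrite("pics/p6.png",cv2.resize(c["frame"][i-50:i+50,j-65:j+65],None,fx=5,fy=5,interpolation=2)[:,:,::-1])
```

```text
[574.43247523  32.93606561  69.60520234] [-3.14150620e+00  3.73735285e-04  3.21712264e-01] 31.125
big 0.83 [276.1, 302.8] [585.3  39.2  46.   60.6]
small 0.89 [261.6, 304.1] [583.8  35.4  31.7  46.5]
```

View pics/p6.png

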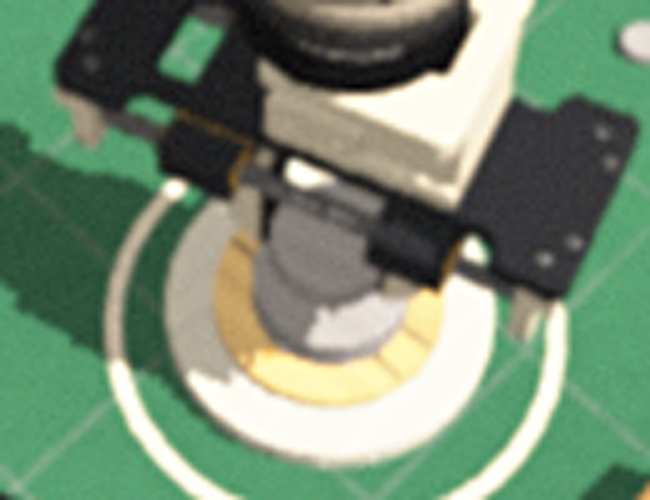

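The small disc is held above the big one at the right position, so I lower it.

Call:
{"api": "play_rows", "payload": {"rows": [[[0, 0, -0.3], [0, 0, 0]], [[0, 0, -0.17], [0, 0, 0]], [[0, 0, 0], [0, 0, 0]], [[0, 0, -0.02], [0, 0, 0]], [[0, 0, 0], [0, 0, 0]]]}}

```text
time: 31.9
tool_pos: [574.5, 32.5, 55.0]
tcp_rot: [3.142, 0.0, 0.321]
contact_force: [-0.5, 0.6, -1.7]
grip_width: 46.7
finger_force: 30.0
```

Call:
{"api": "play_rows", "payload": {"rows": [[[0, 0, -0.02], [0, 0, 0]], [[0, 0, 0], [0, 0, 0]]]}}

```text
time: 32.15
tool_pos: [574.6, 32.5, 54.8]
tcp_rot: [3.141, -0.0, 0.321]
contact_force: [-0.4, -0.4, 2.3]
grip_width: 46.7
finger_force: 30.0
```

Contact. I release, lift and back away.

Call:
{"api": "play_rows", "payload": {"hand": 1, "rows": [[[0, 0, 0], [0, 0, 0]], [[0, 0, 0], [0, 0, 0]], [[0, 0, 0], [0, 0, 0]], [[0, 0, 0], [0, 0, 0]], [[0, 0, 0], [0, 0, 0]], [[0, 0, 0.5], [0, 0, 0]], [[0, 0, 1], [0, 0, 0]], [[0, 0, 1], [0, 0, 0]], [[0, 0, 1], [0, 0, 0]], [[0, 0, 1], [0, 0, 0]]]}}

```text
time: 33.4
tool_pos: [574.6, 32.6, 191.7]
tcp_rot: [3.141, -0.001, 0.321]
contact_force: [0.6, -0.0, -0.4]
grip_width: 91.6
finger_force: 0.0
```

Call:
{"api": "play_rows", "payload": {"rows": [[[-0.5, -1, 0], [0, 0, 0]], [[-0.5, -1, 0], [0, 0, 0]], [[-0.5, -1, 0], [0, 0, 0]], [[-0.5, -1, 0], [0, 0, 0]], [[-0.5, -1, 0], [0, 0, 0]], [[-0.5, -1, 0], [0, 0, 0]], [[0, 0, 0], [0, 0, 0]], [[0, 0, 0], [0, 0, 0]]]}}

```text
time: 34.4
tool_pos: [484.9, -147.1, 190.2]
tcp_rot: [3.141, -0.001, 0.321]
contact_force: [-0.2, 0.7, -0.3]
grip_width: 91.8
finger_force: 0.0
```

Run:
```python
from m import *
for n in ("scene","top"):
    c=capture(n); save(c,n+"7")
    for q,z in(("plate",12),("big",36),("small",50)):
      for r in trace(q,n)[:3]: print(n,q,round(r["p"],2),r["at"],circ(c,r["mask"],z))
    f=c["frame"]; a=px(c,(574,33,30)); i,j=int(a[0]),int(a[1]); cr=cv2.resize(f[i-60:i+60,j-50:j+50],None,fx=4,fy=4,interpolation=2)
    L=cr if n=="scene" else np.hstack([L,cr])
cv2.imwrite("pics/p7.png",L[:,:,::-1])
```

```text
scene plate 0.85 [126.4, 322.0] [ 247.2 -211.2   31.6  107. ]
scene plate 0.79 [285.2, 304.4] [574.4  33.7 127.2 131.2]
scene plate 0.71 [172.7, 328.9] [ 354.8 -100.4   25.2   43.4]
scene big 0.72 [276.6, 302.5] [574.   33.6  58.3  69.1]
scene small 0.75 [263.5, 302.1] [575.4  32.9  46.   51.5]
top plate 0.78 [197.8, 234.7] [573.6  31.8 124.8 126.5]
top plate 0.78 [272.0, 371.1] [ 396.  -323.    80.9   97.8]
top plate 0.58 [325.6, 350.4] [ 260.  -276.7   86.1  134.5]
top big 0.45 [200.1, 220.2] [581.9  28.8  61.2  72.2]
top small 0.77 [191.5, 222.4] [574.   31.2  42.9  44.8]
```

View pics/p7.png

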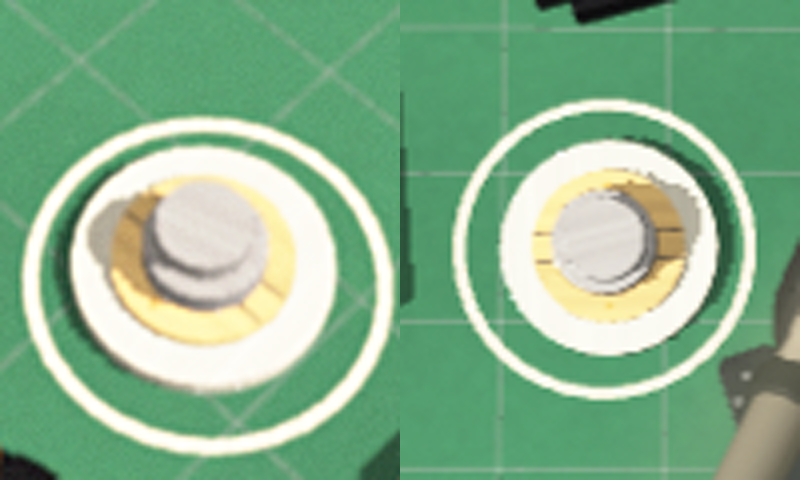

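The stack is centred on the deck, and the plate is inside the taped circle in both views.

```bash
python3 -c "
from plant import bot
print(bot.close_job())"
```

```text
the job is handed in; nothing more can be done
None
```

The job is handed in: the plate is inside the taped circle (centres about 4 mm apart), with the large weight on the deck and the small weight on top, each centred to within about 3 mm in the last pictures; the interface gave no verdict.

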